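# Shut and bolt the bench chest's hatch

## Task

Swing the chest's open hatch shut, press it down against its springy seal onto its stops, and slide the barrel bolt across until its tip is fully home in the keeper; then turn the bolt's knob down into its notch so that it stays locked. Go by feel: ease the hatch down, do not force the hatch or the bolt, and leave the things around it alone.

Things in the scene. Friction and masses are not known exactly. Their poses are not given: they have to be found in the camera images.
- chest: Fixed plywood chest on the bench, 320 (x) x 460 (y) x 150 mm high, open inside. Origin: centre of its underside; x runs from the robot's side to the far side, y to the left along the bolt, z up. Its top is a frame round a hatch opening (chest x -130..+122, y -192..+92 mm); the wide fixed deck left of it (y +92..+230) carries the keeper and the jar.
- hatch (a joint): Angle of the hatch (rad): 0 = flush with the frame; grows as its robot-side edge lifts. Hinge line along chest y at chest x +122, z 150 mm. Stays where it is left, but from 0.07 down it squeezes a rubber seal that lifts it back when let go. 6 to 12 N down at the bolt brings it onto its stop blocks; they are packed by hand, so it lands 0 to 8 mm proud of flush at the bolt (0 to 0.036): feel it.
- hatch_front (a point): Middle of the hatch's robot-side top edge, chest (-126, -50, 150) mm when flush. The hatch is a plain plywood panel 15 mm thick, 0.35 kg, chest x -126..+118, y -186..+86 mm, top at z 150 when flush. It is bare but for the bolt and two hinges, so it can be pressed on anywhere. Ease it onto its blocks at 15 mm/s or less.
- cover: Bare steel cover of the barrel bolt, screwed on the hatch: 24 mm wide, top 23 mm above the hatch, running from y -36 to +76 mm. Origin on the hatch's top face below the bolt's axis (chest x -90 when flush); axes as the hatch's, z normal to it. A slot 11 mm wide along its top holds the knob upright; at y +45 (the home end) the robot-side cheek has a 11.5 mm wide notch.
- bolt (a joint): How far the bolt is slid along +y towards the keeper (m): 0 = drawn back, 0.052 = stop, fully home. About 5 N of friction and no spring. The knob's stem stands at y -7 mm plus this value in the cover's frame. The bolt's axis lies 13 mm above the hatch.
- bolt_tip (a point): Centre of the end face of the bolt's rod: 14 mm thick, 1 mm chamfer; 79 mm ahead (+y) of the knob's stem.
- knob (a joint): Angle of the knob about the bolt's axis (rad): 0 = upright, square to the hatch; grows as it is turned down towards the hatch's robot-side edge, to a stop at 1.05 (locked). About 1 N at the head turns it. The slot holds it within 0.2 of upright until the bolt is home within 1.5 mm and the stem meets the notch.
- knob_head (a point): Middle of the knob's head, 34 mm from the bolt's axis, so 47 mm above the hatch when upright. Bare metal cylinder 18 mm across and 24 mm long (20 to 44 mm from the axis, along the stem); stem 8 mm thick.
- keeper: Keeper's plate on the fixed deck, 50 x 26 x 2 mm. Origin: on the deck below the middle of the mouth, chest (-90, +100, 150) mm; axes as the chest's; the bolt enters towards +y, 24 mm when home. Its steel staple is a tunnel 20 mm long, 17 mm wide (1.5 mm of play round the rod), packed up with the stop blocks under the hatch's front corners: with the hatch on its blocks the bolt runs in centred.
- jar: Bystander: glass jar with a metal lid, 60 mm wide, 85 mm high, standing at the back of the chest's fixed deck. Origin: centre of its underside.
- hammer: Bystander: hammer lying on the bench right of the chest, handle along its x. Origin on its underside.
- oil_can: Bystander: grey can 64 mm wide, 150 mm high, on the bench left of the chest. Origin: centre of its underside.
- offcut: Bystander: timber offcut 160 x 70 x 38 mm on the bench left of the chest, towards the robot. Origin: centre of its underside.

How it is judged:
By the outcome, as a careful person would: the job done as asked, in the order asked, and still so for the second after the job is handed in, with the robot touching nothing.
It also fails if it takes over 72 s, if anything falls off the work surface, if the arm or the gripper's body presses on something with over 40 N, if the wrist force passes 120 N, or if a joint passes its speed limit or range.

## Robot

A 6-joint arm with a two-finger parallel gripper is mounted at the origin on the work surface. World frame = base frame: x ahead of the robot, y to its left, z up, the work surface at z = 0. Lengths are in m, angles in rad, forces in N, time in s.
With the tool pointing down it reaches from about 0.3 to 0.95 m from the base axis. Payload 3.1 kg.
Tool frame: the origin (TCP) lies where the fingers leave the gripper's body, on its centre line; the fingertips stand 73 mm ahead of it and the grasp point (between the pads) lies 54 mm ahead of it; z points along the fingers, y is the direction in which the jaws open and shut (so a half turn about z gives the same grasp; the last joint's range is limited). The gripper opens to 85 mm and grips with 20 to 120 N. Pads are 22 mm wide; open, the fingers measure 114 mm over their backs; the gripper's body (76 mm by 85 mm) begins 54 mm behind the grasp point. The pads swing forward as they close: fully open they stand 13 mm farther back than shut.
Start: joints at [-1.283, 0.308, 1.634, -0, 1.2, -0.07], TCP at [0.219, -0.585, 0.304] pointing down, gripper open.
Joint ranges: [-3.06, 3.06], [-0.79, 1.96], [0.05, 2.63], [-1.19, 4.34], [0.05, 2.64], [-2.94, 2.94]. Speed limits (rad/s): [2.79, 2.79, 3.14, 3.14, 3.14, 3.14].

## Interface

Orientations are given as a unit quaternion [w, x, y, z].
In Python, from station import get_state, camera, calibration, sign_off gives the robot as it stands.
- The arm moves only by the tool jog_arm, never from a script. Its argument "series" is one flat list of numbers, 6 for each row, row after row: the shift along the tool's x, y, z in cm, then the turn, a rotation vector about the tool's x, y, z in degrees. A call has 1 to 12 rows; each row is the pose to reach, as a shift and turn from the pose commanded when the call began, along the tool's axes at that moment; what a row does not reach only later rows make up. A row lasts 1/10 s, in which the tool goes at most 50 mm and 8.59 degrees, less where a joint would pass 70% of its speed; a pose out of reach is approached as far as the arm can. A call with a gripper value outside its range is refused whole. "claw" is the gripper's target within -1 to 1 (shut at 1, half-way at 0, fully open at -1), set as the call begins (left out, the last holds). The fingers move at their own pace and stop on an object; the grip force is fixed at half the most. Time passes only in rows, so rows that repeat a pose let the fingers close. It gives the time, the measured TCP pose, the force and the opening at its end, in the units of the state.
- get_state(): the state, without advancing time (a new reading comes with each control period).
- camera(name): name is "scene" or "side" or "wrist"; returns the picture (400x640x3 uint8, red, green, blue); there is no depth.
- calibration(name): a dict with "K" (3x3 intrinsics, pixels), "k1" (the pictures are not rectified: a ray, as slopes to the right and down, at radius r is drawn at 1 + k1 r^2 times it, then the intrinsics apply), "position" and "orientation" of the camera in the world. Camera axes: x right, y up, looking along -z (the intrinsics and any distortion apply to the point x, -y, -z); pixel columns grow to the right and rows downward; lengths in m; the calibration is good to about 2 mm. A picture is of the moment at which its call begins: read the wrist's pose just before it. calibration takes no time and is no camera call; for the wrist camera it gives the pose at the moment of the call.
- sign_off(): hands the job in, once; it reports no verdict.
The state is a dict: "time_s": time; "joints": joint angles; "qvel": joint speeds; "effort": joint torques, N m; "tcp_pos": TCP position; "tool_rot": TCP orientation; "ft_force": force on the tool from outside, world axes, zero at the start; "moment": the same for the moment, N m; "gripper_width": finger opening in m.
Only numpy, scipy, OpenCV 4.12 (cv2) and the standard library are available. Lean on these libraries where they do the work, as an engineer would, in place of code of your own. Each camera call takes 0.05 s, during which the arm holds its last target.

## Working session

There is one attempt and no reset: what is moved stays moved. The work goes in short steps, Python scripts to look and compute and a tool call to move; the robot and the scene stay as the last step left them, time stands still between calls to the robot, and variables do not carry over. Pictures are saved under pics/ and viewed, and the job is handed in when it is done.

Besides the shell and the picture viewer there is one more tool, called after "Request:" as name(argument=value, ...) on one line, values as JSON. jog_arm: Moves the arm, as the interface text tells. Its arguments: {"type":"object","properties":{"series":{"type":"array","items":{"type":"number"}},"claw":{"type":"number"}},"required":["series"]}

```bash
ls; mkdir -p pics
python3 - <<'E'
from station import *
import cv2
s=get_state();print(s)
for n in ["scene","side","wrist"]:
    im=camera(n);cv2.imwrite(f"pics/{n}0.png",im[:,:,::-1]);c=calibration(n);print(n,c)
E
```

```text
pics
{'time_s': 0.0, 'joints': array([-1.28271274e+00,  3.09037695e-01,  1.63520611e+00, -4.32224646e-06,
        1.19967131e+00, -6.96743808e-02]), 'qvel': array([ 1.51493319e-03, -3.70985329e-04,  1.10546607e-04,  1.14801252e-05,
        1.65161535e-03, -7.18859663e-04]), 'effort': array([ 1.28182983e-03, -4.15250623e+01, -2.76664960e+01,  1.33480810e-05,
        1.01267736e-02, -7.07026800e-06]), 'tcp_pos': array([ 0.21866075, -0.58480041,  0.30261719]), 'tool_rot': array([-1.15409356e-03,  9.84042966e-01,  1.77927211e-01, -1.28560883e-04]), 'ft_force': array([0.59658143, 0.0950908 , 0.10142846]), 'moment': array([ 0.00073345, -0.00850697,  0.00908136]), 'gripper_width': 0.0851076611556224}
scene {'K': array([[365.07896377,   0.        , 319.06926447],
       [  0.        , 365.07896377, 201.70518145],
       [  0.        ,   0.        ,   1.        ]]), 'k1': -0.047823302418944724, 'position': array([ 1.42001209, -0.4987964 ,  0.83753009]), 'orientation': array([0.78551686, 0.38982866, 0.22578648, 0.42428452])}
side {'K': array([[407.52056782,   0.        , 321.35205592],
       [  0.        , 407.52056782, 199.4822481 ],
       [  0.        ,   0.        ,   1.        ]]), 'k1': 0.029346891562369356, 'position': array([0.44623953, 0.82567048, 1.11110253]), 'orientation': array([-0.07289063, -0.03165117,  0.33108653,  0.9402483 ])}
wrist {'K': array([[289.36309213,   0.        , 318.10231274],
       [  0.        , 289.36309213, 202.32928195],
       [  0.        ,   0.        ,   1.        ]]), 'k1': 0.01661136129573636, 'position': array([ 0.29008241, -0.55801652,  0.37329645]), 'orientation': array([ 0.81223397, -0.12380306,  0.08581126, -0.56354698])}
```

View pics/scene0.png

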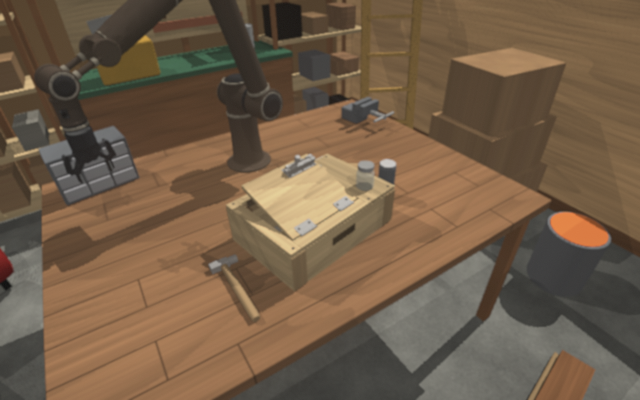

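View pics/side0.png

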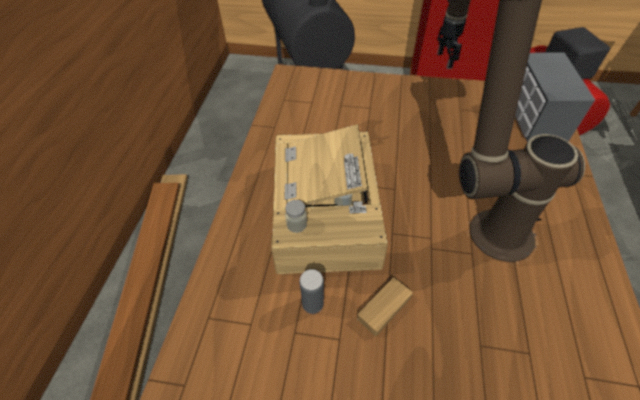

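View pics/wrist0.png

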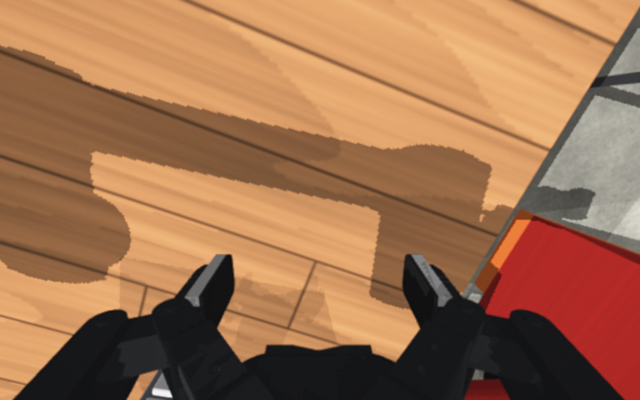

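The hatch stands partly open, with its hinges on the far side and the bolt near the robot. I'll zoom in to locate the chest corners.

Run:
```python
import cv2
a=cv2.imread("pics/scene0.png")[140:290,210:410];cv2.imwrite("pics/scz.png",cv2.resize(a,None,fx=4,fy=4,interpolation=cv2.INTER_CUBIC))
a=cv2.imread("pics/side0.png")[120:280,260:400];cv2.imwrite("pics/siz.png",cv2.resize(a,None,fx=3.75,fy=3.75,interpolation=cv2.INTER_CUBIC))
```

```text
(no output)
```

View pics/scz.png

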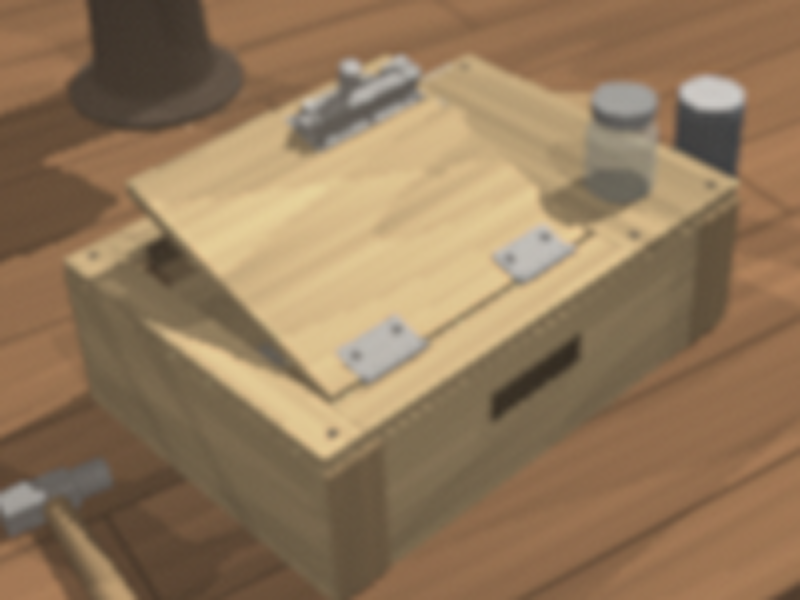

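View pics/siz.png

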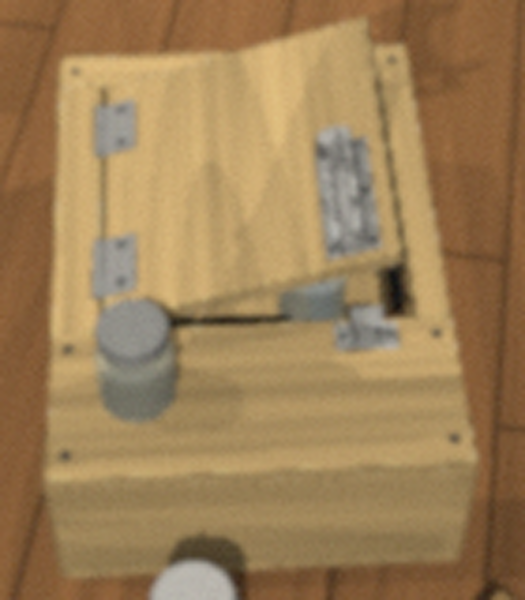

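```bash
cat > h.py <<'E'
import numpy as np, cv2
from scipy.spatial.transform import Rotation as R
from station import *
def ray(n,uv,c=None):
    c=c or calibration(n); K=c["K"]
    d=np.array([(uv[0]-K[0,2])/K[0,0],(uv[1]-K[1,2])/K[1,1]])
    s=d.copy()
    for _ in range(20): s=d/(1+c["k1"]*(s@s))
    o=c["orientation"]; r=R.from_quat([o[1],o[2],o[3],o[0]])
    return np.array(c["position"]), r.apply([s[0],-s[1],-1.])
def onz(n,uv,z,c=None):
    p,d=ray(n,uv,c); return p+d*(z-p[2])/d[2]
def tri(rays):
    A=0;b=0
    for p,d in rays:
        d=d/np.linalg.norm(d);M=np.eye(3)-np.outer(d,d);A=A+M;b=b+M@p
    return np.linalg.solve(A,b)
def proj(n,P,c=None):
    c=c or calibration(n);o=c["orientation"]
    q=R.from_quat([o[1],o[2],o[3],o[0]]).inv().apply(np.atleast_2d(P)-c["position"])
    s=np.stack([q[:,0],-q[:,1]],1)/-q[:,2:];s=s*(1+c["k1"]*(s**2).sum(1,keepdims=True))
    return s*[c["K"][0,0],c["K"][1,1]]+[c["K"][0,2],c["K"][1,2]]
E
python3 - <<'E'
from h import *
np.set_printoptions(precision=4,suppress=True)
L=np.array([[.16,-.23],[-.16,-.23],[-.16,.23],[.16,.23]])
sc=[(291.3,255.8),(226.8,205.5),(326.8,153.8),(394.5,186.3)]
si=[(276.8,135.2),(368.8,132),(386.1,242.1),(272.5,246.7)]
S=[onz("scene",u,.15)[:2] for u in sc];D=[onz("side",u,.15)[:2] for u in si]
print(np.array(S));print(np.array(D))
for W in (np.array(S),np.array(D),(np.array(S)+D)/2):
    c=W.mean(0);w=W-c
    a=np.arctan2((L[:,0]*w[:,1]-L[:,1]*w[:,0]).sum(),(L*w).sum())
    Rm=np.array([[np.cos(a),-np.sin(a)],[np.sin(a),np.cos(a)]])
    print(c,np.degrees(a));print(W-(L@Rm.T+c))
print("hatch corner y-",tri([ray("scene",(242.5,185.75)),ray("side",(357.3,124.8))]))
E
```

```text
[[ 0.7884 -0.2024]
 [ 0.4785 -0.264 ]
 [ 0.3817  0.18  ]
 [ 0.6962  0.2428]]
[[ 0.7775 -0.1969]
 [ 0.4635 -0.2597]
 [ 0.3769  0.1866]
 [ 0.6866  0.2491]]
[ 0.5862 -0.0109] 11.75687398083576
[[-0.0013  0.0011]
 [ 0.002   0.0047]
 [-0.001  -0.0017]
 [ 0.0003 -0.0041]]
[ 0.5761 -0.0052] 11.28844950251643
[[-0.0006  0.0026]
 [-0.0007  0.0024]
 [ 0.0027 -0.0025]
 [-0.0014 -0.0025]]
[ 0.5812 -0.008 ] 11.522635562793065
[[-0.0009  0.0018]
 [ 0.0007  0.0036]
 [ 0.0008 -0.0021]
 [-0.0006 -0.0033]]
hatch corner y- [ 0.5031 -0.2104  0.219 ]
```

```bash
cat >> h.py <<'E'
np.set_printoptions(precision=4,suppress=True)
C=dict(c=np.array([.580,-.008]),a=np.radians(11.4))
def W(x,y,z):  # chest mm -> world m
    ca,sa=np.cos(C["a"]),np.sin(C["a"]);x,y,z=x/1e3,y/1e3,z/1e3
    return np.array([C["c"][0]+ca*x-sa*y,C["c"][1]+sa*x+ca*y,z])
def Lc(P):
    ca,sa=np.cos(C["a"]),np.sin(C["a"]);d=np.array(P)[:2]-C["c"]
    return np.array([ca*d[0]+sa*d[1],-sa*d[0]+ca*d[1],P[2]])*1e3
def toolR(q): return R.from_quat([q[1],q[2],q[3],q[0]])
def goal(yaw=None):
    # tool down with tool y along chest x
    a=C["a"] if yaw is None else yaw
    y=np.array([np.cos(a),np.sin(a),0]);z=np.array([0,0,-1.]);x=np.cross(y,z)
    return R.from_matrix(np.stack([x,y,z],1))
def delta(tcp,Rg=None):
    s=get_state();T=toolR(s["tool_rot"]);Rg=Rg or goal()
    return T.inv().apply(tcp-s["tcp_pos"])*100, np.degrees((T.inv()*Rg).as_rotvec())
E
python3 - <<'E'
from h import *
s=get_state();T=toolR(s["tool_rot"]);c=calibration("wrist");o=c["orientation"]
Rc=R.from_quat([o[1],o[2],o[3],o[0]])
print("cam in tool",T.inv().apply(c["position"]-s["tcp_pos"]),"look",T.inv().apply(Rc.apply([0,0,-1])))
g=W(-90,-100,400);print(g,delta(g))
for yl,z in ((-100,400),(-80,360)): print(delta(W(-90,yl,z)))
E
```

```text
cam in tool [ 0.0763 -0.0004 -0.0704] look [-0.298   0.0019  0.9546]
[ 0.5115 -0.1238  0.4   ] (array([ 43.5797, -32.956 ,  -9.6431]), array([ -0.0814,  -0.0806, -80.9015]))
(array([ 43.5797, -32.956 ,  -9.6431]), array([ -0.0814,  -0.0806, -80.9015]))
(array([ 43.8954, -34.9235,  -5.6395]), array([ -0.0814,  -0.0806, -80.9015]))
```

Request:
jog_arm(series=[0,0,-5,0,0,0,3,-2.2,-8.5,0,0,-7,7,-5.3,-9.6,0,0,-15,11,-8.3,-9.6,0,0,-23,15,-11.3,-9.6,0,0,-31,19,-14.3,-9.6,0,0,-39,23,-17.4,-9.6,0,0,-47,27,-20.4,-9.6,0,0,-55,31,-23.4,-9.6,0,0,-62,35,-26.5,-9.6,0,0,-69,39.5,-29.8,-9.6,0,0,-76,43.6,-33,-9.6,-0.1,-0.1,-80.9], claw=1)

```text
time_s: 1.35
tcp_pos: [0.5061, -0.1316, 0.3998]
tool_rot: [0.001, 0.632, 0.775, -0.001]
ft_force: [0.7, -1.1, 0.1]
gripper_width: -0.0
```

Run:
```python
from h import *
s=get_state();print(s["time_s"],s["tcp_pos"],s["ft_force"],s["gripper_width"],delta(W(-90,-100,400)))
np.save("wc1.npy",calibration("wrist"),allow_pickle=True)
im=camera("wrist");cv2.imwrite("pics/w1.png",im[:,:,::-1])
```

```text
1.35 [ 0.5061 -0.1316  0.3998] [ 0.6957 -1.1358  0.111 ] -1.369301401659618e-06 (array([ 0.6582,  0.6865, -0.025 ]), array([0.0166, 0.1481, 0.2361]))
```

View pics/w1.png

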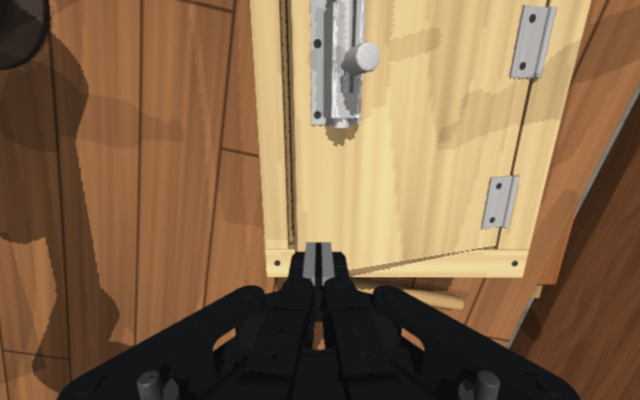

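Run:
```python
from h import *
c=np.load("wc1.npy",allow_pickle=True).item()
for u in ((266.5,277),(523,277)): print(onz("wrist",u,.15,c),Lc(onz("wrist",u,.15,c)))
print(delta(W(-90,40,400)))
```

```text
[ 0.4675 -0.2656  0.15  ] [-161.1615 -230.3298  150.    ]
[ 0.782  -0.2001  0.15  ] [ 160.0593 -228.2236  150.    ]
(array([14.0792,  0.3955,  0.0329]), array([ 0.333 , -0.2315,  0.6475]))
```

Request:
jog_arm(series=[4.5,0,0,0,0,0,9,0,0,0,0,0,13,0,0,0,0,0,13,0,0,0,0,0,13,0,0,0,0,0])

```text
time_s: 1.9
tcp_pos: [0.4796, -0.0056, 0.3995]
tool_rot: [0.001, 0.633, 0.775, -0.001]
ft_force: [0.0, -0.6, -0.5]
gripper_width: 0.0004
```

Run:
```python
from h import *
s=get_state();print(s["time_s"],s["tcp_pos"],s["ft_force"],np.abs(s["qvel"]).max(),Lc(s["tcp_pos"]))
np.save("wc2.npy",calibration("wrist"),allow_pickle=True)
im=camera("wrist");cv2.imwrite("pics/w2.png",im[:,:,::-1])
```

```text
1.9 [ 0.4796 -0.0056  0.3995] [ 0.0234 -0.6155 -0.5085] 0.038735059009584814 [-98.      22.1596 399.4685]
```

View pics/w2.png

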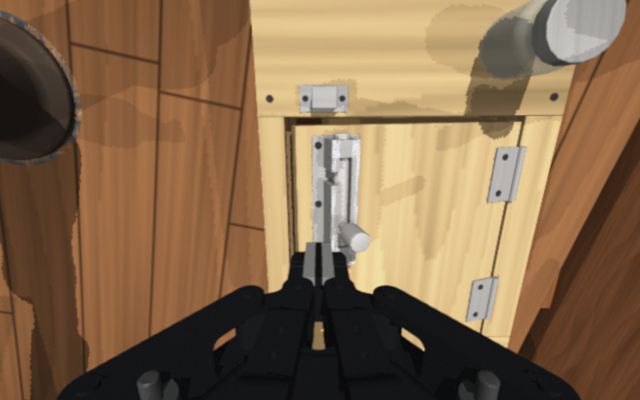

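Run:
```python
from h import *
c=np.load("wc2.npy",allow_pickle=True).item()
for n,u,z in (("kp tl",(299.5,86),.152),("kp tr",(347.5,84.5),.152),("kp br",(348.5,111),.152),("kp bl",(300,112),.152),("open bl",(287,118),.15),("open br",(524,117),.15),("jar lidc",(587,27),.235)):
    print(n,Lc(onz("wrist",u,z,c)))
# corner of hatch y=+86
p,d=ray("wrist",(296,126),c);ca,sa=np.cos(C["a"]),np.sin(C["a"])
n=np.array([-sa,ca,0]);t=(.086-n[:2]@(p[:2]-C["c"]))/(n@d);P=Lc(p+d*t);print(P,np.arctan2(P[2]-150,122-P[0]))
c1=np.load("wc1.npy",allow_pickle=True).item()
kh=tri([ray("wrist",(369,57),c1),ray("wrist",(358,238),c)]);print("knob top",Lc(kh))
for th in (.2,.25,.28,.3,.35):
    def hp(x,y,z): 
        r=x-122; return W(122+r*np.cos(th)+z*np.sin(th),y,150-r*np.sin(th)+z*np.cos(th))
    P=[hp(-126,86,0),hp(-126,-186,0),hp(-90,-7,57),hp(-90,76,0)]
    print(th,[Lc(p) .round(0) for p in P[2:3]],proj("wrist",P,c).round(0).tolist(),proj("side",P[:2]).round(0).tolist(),proj("scene",P[1:2]).round(0).tolist())
```

```text
kp tl [-116.9724  122.3231  152.    ]
kp tr [-68.1176 123.819  152.    ]
kp br [-66.2055  98.2074 152.    ]
kp bl [-116.9087   97.1244  152.    ]
open bl [-130.903    91.0269  150.    ]
open br [118.278  91.839 150.   ]
jar lidc [ 90.6613 153.7998 235.    ]
[-116.8688   86.      213.2264] 0.2587567811791027
knob top [-65.1498   3.1256 261.0486]
0.2 [array([-74.,  -7., 248.])] [[292.0, 125.0], [298.0, 363.0], [346.0, 243.0], [331.0, 136.0]] [[367.0, 191.0], [358.0, 129.0]] [[241.0, 191.0]]
0.25 [array([-69.,  -7., 258.])] [[295.0, 126.0], [300.0, 372.0], [353.0, 248.0], [334.0, 137.0]] [[367.0, 189.0], [358.0, 126.0]] [[241.0, 188.0]]
0.28 [array([-66.,  -7., 263.])] [[296.0, 126.0], [301.0, 377.0], [358.0, 251.0], [336.0, 138.0]] [[366.0, 187.0], [357.0, 124.0]] [[241.0, 186.0]]
0.3 [array([-64.,  -7., 267.])] [[297.0, 127.0], [302.0, 381.0], [362.0, 253.0], [338.0, 138.0]] [[366.0, 186.0], [357.0, 123.0]] [[241.0, 185.0]]
0.35 [array([-58.,  -7., 276.])] [[301.0, 127.0], [305.0, 391.0], [372.0, 259.0], [343.0, 139.0]] [[365.0, 184.0], [356.0, 121.0]] [[242.0, 182.0]]
```

Run:
```python
s=open("h.py").read()
s=s.replace("C=dict(c=np.array([.580,-.008]),a=np.radians(11.4))","C=dict(c=np.array([.5788,-.0083]),a=np.radians(11.6))")
open("h.py","w").write(s)
from h import *
print(Lc(get_state()["tcp_pos"]))
c1=np.load("wc1.npy",allow_pickle=True).item();c2=np.load("wc2.npy",allow_pickle=True).item()
print("knob top",Lc(tri([ray("wrist",(369,57),c1),ray("wrist",(358,238),c2)])))
print(delta(W(-78,-26,245+73)))
```

```text
[-96.5905  21.6992 399.5101]
knob top [-63.9026   3.4055 261.0486]
(array([-4.7392,  1.8727,  8.1658]), array([ 0.0044,  0.1765, -0.1723]))
```

Request:
jog_arm(series=[-3,1,0,0,0,0,-4.7,1.9,3,0,0.2,-0.2,-4.7,1.9,6,0,0.2,-0.2,-4.7,1.9,8.1,0,0.2,-0.2,-4.7,1.9,8.1,0,0.2,-0.2,-4.7,1.9,8.1,0,0.2,-0.2])

```text
time_s: 2.55
tcp_pos: [0.5079, -0.0499, 0.3187]
tool_rot: [-0.001, 0.633, 0.774, 0.0]
ft_force: [0.2, -0.0, 1.0]
gripper_width: 0.0
```

Run:
```python
from h import *
s=get_state();print(s["time_s"],s["ft_force"],np.abs(s["qvel"]).max(),Lc(s["tcp_pos"]),delta(W(-78,-26,304)))
im=camera("wrist");cv2.imwrite("pics/w3.png",im[:,:,::-1])
```

```text
2.55 [ 0.2255 -0.0242  0.9888] 0.03255887468843099 [-77.7825 -26.5145 318.6977] (array([ 0.0496, -0.0211,  1.4698]), array([-0.0277, -0.0704, -0.1142]))
```

View pics/w3.png

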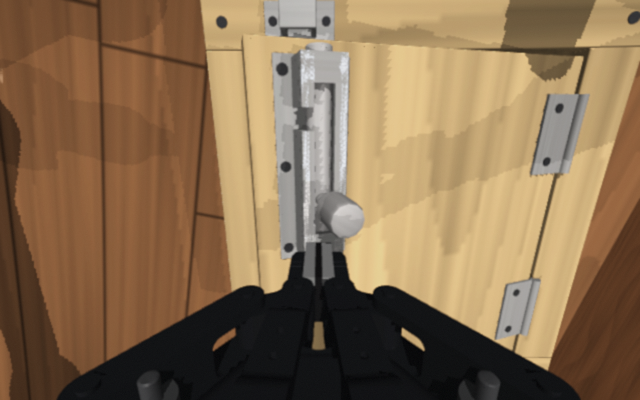

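Request:
jog_arm(series=[0,0,0.15,0,0,0,0,0,0.3,0,0,0,0,0,0.45,0,0,0,0,0,0.6,0,0,0,0,0,0.75,0,0,0,0,0,0.9,0,0,0,0,0,1.05,0,0,0,0,0,1.2,0,0,0,0,0,1.35,0,0,0,0,-0.03,1.5,0,0,0,0,-0.06,1.65,0,0,0,0,-0.1,1.8,0,0,0])

```text
time_s: 3.8
tcp_pos: [0.5068, -0.0488, 0.3006]
tool_rot: [-0.0, 0.632, 0.775, 0.0]
ft_force: [0.0, -0.4, 1.2]
gripper_width: 0.0
```

Run:
```python
from h import *
s=get_state();print(s["time_s"],s["ft_force"],s["moment"],Lc(s["tcp_pos"]))
im=camera("wrist");cv2.imwrite("pics/w4.png",im[:,:,::-1])
```

```text
3.8 [ 0.0452 -0.4006  1.1956] [-0.1175  0.1188  0.0062] [-78.7251 -25.2181 300.5615]
```

View pics/w4.png

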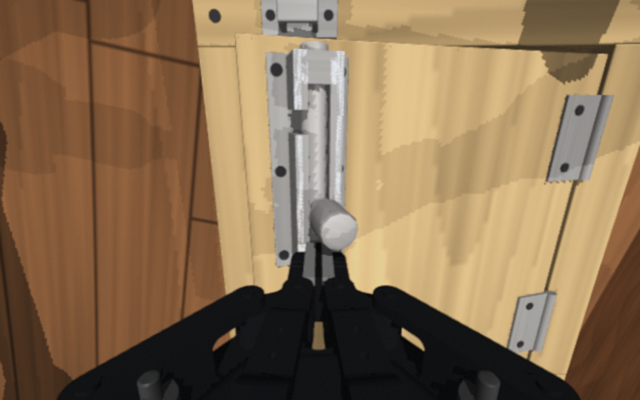

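Request:
jog_arm(series=[0,-0.05,0.15,0,0,0,0,-0.1,0.3,0,0,0,0,-0.15,0.45,0,0,0,0,-0.2,0.6,0,0,0,0,-0.25,0.75,0,0,0,0,-0.3,0.9,0,0,0,0,-0.35,1.05,0,0,0,0,-0.4,1.2,0,0,0,0,-0.45,1.35,0,0,0,0,-0.5,1.5,0,0,0,0,-0.55,1.65,0,0,0,0,-0.6,1.8,0,0,0])

```text
time_s: 5.05
tcp_pos: [0.501, -0.05, 0.2826]
tool_rot: [-0.0, 0.632, 0.775, 0.001]
ft_force: [-0.4, -0.0, 1.8]
gripper_width: -0.0002
```

Request:
jog_arm(series=[0,-0.03,0.15,0,0,0,0,-0.06,0.3,0,0,0,0,-0.09,0.45,0,0,0,0,-0.12,0.6,0,0,0,0,-0.15,0.75,0,0,0,0,-0.18,0.9,0,0,0,0,-0.21,1.05,0,0,0,0,-0.24,1.2,0,0,0,0,-0.27,1.35,0,0,0,0,-0.3,1.5,0,0,0,0,-0.33,1.65,0,0,0,0,-0.36,1.75,0,0,0])

```text
time_s: 6.25
tcp_pos: [0.4974, -0.0507, 0.265]
tool_rot: [-0.0, 0.632, 0.775, 0.001]
ft_force: [-0.9, 0.9, 1.2]
gripper_width: 0.0001
```

Run:
```python
from h import *
s=get_state();print(s["time_s"],s["ft_force"],s["moment"],Lc(s["tcp_pos"]))
im=camera("wrist");cv2.imwrite("pics/w5.png",im[:,:,::-1])
```

```text
6.25 [-0.872   0.8713  1.2076] [-0.0508  0.172   0.0265] [-88.2637 -25.1229 265.0259]
```

View pics/w5.png

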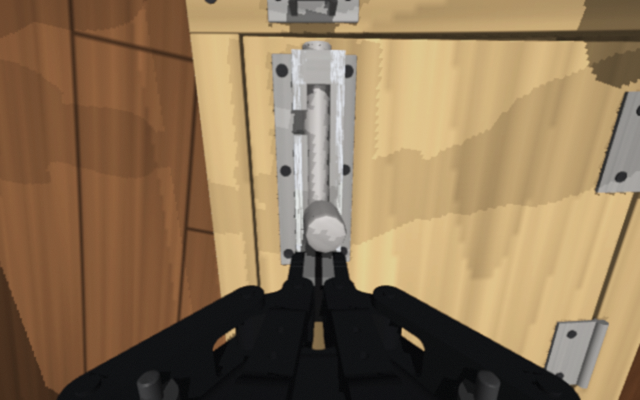

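Request:
jog_arm(series=[0,0,0.1,0,0,0,0,-0.03,0.2,0,0,0,0,-0.06,0.3,0,0,0,0,-0.06,0.4,0,0,0,0,-0.1,0.5,0,0,0,0,-0.1,0.6,0,0,0,0,-0.1,0.7,0,0,0,0,-0.1,0.7,0,0,0])

```text
time_s: 7.1
tcp_pos: [0.4964, -0.0509, 0.2583]
tool_rot: [-0.0, 0.632, 0.775, 0.0]
ft_force: [-1.8, 0.1, 3.8]
gripper_width: -0.0002
```

Request:
jog_arm(series=[0,0,0.1,0,0,0,0,0,0.2,0,0,0,0,0,0.3,0,0,0,0,0,0.3,0,0,0])

```text
time_s: 7.5
tcp_pos: [0.4961, -0.051, 0.2552]
tool_rot: [-0.001, 0.632, 0.775, 0.0]
ft_force: [-2.4, -0.3, 4.6]
gripper_width: 0.0003
```

Request:
jog_arm(series=[0,0,0.05,0,0,0,0,0,0.1,0,0,0,0,0,0.15,0,0,0,0,0,0.2,0,0,0,0,0,0.2,0,0,0])

```text
time_s: 8.0
tcp_pos: [0.4959, -0.051, 0.2534]
tool_rot: [-0.001, 0.632, 0.775, -0.0]
ft_force: [-3.9, -0.4, 6.9]
gripper_width: 0.0
```

Request:
jog_arm(series=[0,0,0.05,0,0,0,0,0,0.1,0,0,0,0,0,0.15,0,0,0,0,0,0.15,0,0,0])

```text
time_s: 8.4
tcp_pos: [0.4957, -0.051, 0.252]
tool_rot: [-0.001, 0.632, 0.775, -0.0]
ft_force: [-4.9, -0.0, 7.6]
gripper_width: 0.0003
```

Request:
jog_arm(series=[0,0,0.05,0,0,0,0,0,0.1,0,0,0,0,0,0.15,0,0,0,0,0,0.15,0,0,0])

```text
time_s: 8.8
tcp_pos: [0.4956, -0.051, 0.2506]
tool_rot: [-0.001, 0.632, 0.775, -0.001]
ft_force: [-4.9, -0.6, 9.0]
gripper_width: -0.0
```

Request:
jog_arm(series=[0,0,0.05,0,0,0,0,0,0.1,0,0,0,0,0,0.15,0,0,0,0,0,0.15,0,0,0])

```text
time_s: 9.2
tcp_pos: [0.4955, -0.0511, 0.2492]
tool_rot: [-0.001, 0.632, 0.775, -0.001]
ft_force: [-5.3, -1.0, 9.1]
gripper_width: -0.0001
```

Request:
jog_arm(series=[0,0,0.05,0,0,0,0,0,0.1,0,0,0,0,0,0.15,0,0,0,0,0,0.15,0,0,0])

```text
time_s: 9.6
tcp_pos: [0.4953, -0.0511, 0.2478]
tool_rot: [-0.002, 0.632, 0.775, -0.001]
ft_force: [-5.7, -0.4, 10.2]
gripper_width: -0.0003
```

Request:
jog_arm(series=[0,0,0.05,0,0,0,0,0,0.1,0,0,0,0,0,0.1,0,0,0])

```text
time_s: 9.9
tcp_pos: [0.4953, -0.0511, 0.2473]
tool_rot: [-0.002, 0.632, 0.775, -0.001]
ft_force: [-7.1, 0.5, 13.1]
gripper_width: -0.0005
```

Request:
jog_arm(series=[0,0,0.05,0,0,0,0,0,0.1,0,0,0,0,0,0.1,0,0,0])

```text
time_s: 10.2
tcp_pos: [0.4954, -0.0511, 0.2472]
tool_rot: [-0.002, 0.632, 0.775, -0.001]
ft_force: [-9.2, 0.7, 18.0]
gripper_width: -0.0001
```

Run:
```python
from h import *
s=get_state();print(s["time_s"],s["ft_force"],s["moment"],Lc(s["tcp_pos"]))
print(toolR(s["tool_rot"]).as_matrix())
np.save("wc6.npy",calibration("wrist"),allow_pickle=True)
im=camera("wrist");cv2.imwrite("pics/w6.png",im[:,:,::-1])
```

```text
10.2 [-9.2108  0.7046 17.9856] [-0.0003  1.6127  0.0098] [-90.3246 -25.1782 247.2325]
[[-0.2016  0.9795 -0.0039]
 [ 0.9795  0.2016  0.0006]
 [ 0.0014 -0.0037 -1.    ]]
```

View pics/w6.png

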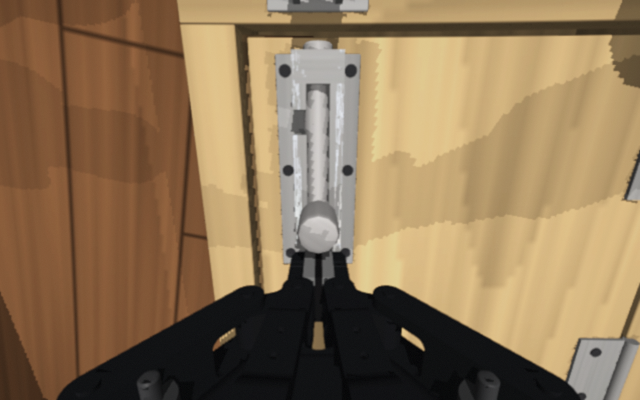

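Request:
jog_arm(series=[0.1,-0.05,0,0,0,0,0.2,-0.1,0,0,0,0,0.35,-0.1,0,0,0,0,0.5,-0.1,0,0,0,0,0.5,-0.1,0,0,0,0])

```text
time_s: 10.75
tcp_pos: [0.4956, -0.0486, 0.2473]
tool_rot: [0.003, 0.631, 0.775, -0.001]
ft_force: [-2.4, -7.1, 12.2]
gripper_width: 0.0002
```

Request:
jog_arm(series=[0.15,0,0,0,0,0,0.3,0,0,0,0,0,0.45,0,0,0,0,0,0.6,0,0,0,0,0,0.7,0,0,0,0,0])

```text
time_s: 11.25
tcp_pos: [0.4955, -0.0422, 0.2474]
tool_rot: [0.005, 0.631, 0.776, -0.0]
ft_force: [-0.3, -9.4, 7.5]
gripper_width: 0.0001
```

Request:
jog_arm(series=[0,0,0.05,0,0,0,0,0,0.1,0,0,0,0,0,0.1,0,0,0])

```text
time_s: 11.55
tcp_pos: [0.4956, -0.0422, 0.2472]
tool_rot: [0.004, 0.631, 0.775, -0.0]
ft_force: [-1.7, -8.0, 12.3]
gripper_width: -0.0002
```

Run:
```python
from h import *
s=get_state();print(s["time_s"],s["ft_force"],s["moment"],Lc(s["tcp_pos"]))
im=camera("wrist");cv2.imwrite("pics/w7.png",im[:,:,::-1])
```

```text
11.55 [-1.6545 -8.0471 12.2613] [-1.1862  0.2747 -0.0007] [-88.3419 -16.4838 247.2327]
```

View pics/w7.png

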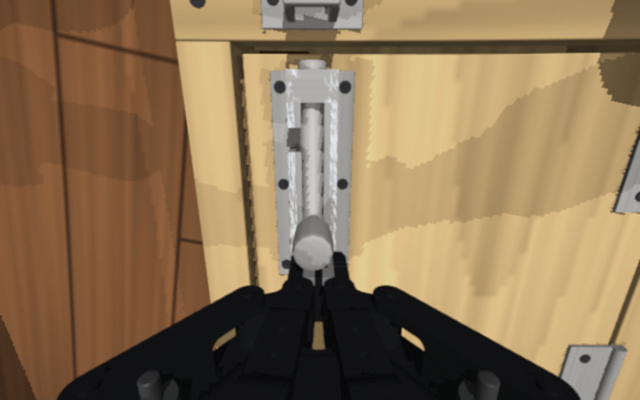

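Request:
jog_arm(series=[0.15,0,0.05,0,0,0,0.3,0,0.1,0,0,0,0.45,0,0.1,0,0,0,0.6,0,0.1,0,0,0,0.6,0,0.1,0,0,0])

```text
time_s: 12.1
tcp_pos: [0.4956, -0.0382, 0.2472]
tool_rot: [0.007, 0.631, 0.776, -0.001]
ft_force: [-0.2, -13.2, 12.8]
gripper_width: -0.0004
```

Request:
jog_arm(series=[0.15,0,0,0,0,0,0.3,0,0,0,0,0,0.45,0,0,0,0,0,0.6,0,0,0,0,0,0.75,0,0,0,0,0,0.9,0,0,0,0,0,0.9,0,0,0,0,0])

```text
time_s: 12.8
tcp_pos: [0.4943, -0.029, 0.2471]
tool_rot: [0.008, 0.631, 0.776, -0.0]
ft_force: [0.3, -11.9, 11.6]
gripper_width: 0.0
```

Run:
```python
from h import *
s=get_state();print(s["time_s"],s["ft_force"],s["moment"],Lc(s["tcp_pos"]))
im=camera("wrist");cv2.imwrite("pics/w8.png",im[:,:,::-1])
```

```text
12.8 [  0.2625 -11.8801  11.5884] [-2.0778 -0.1939 -0.068 ] [-86.9358  -3.3368 247.1158]
```

View pics/w8.png

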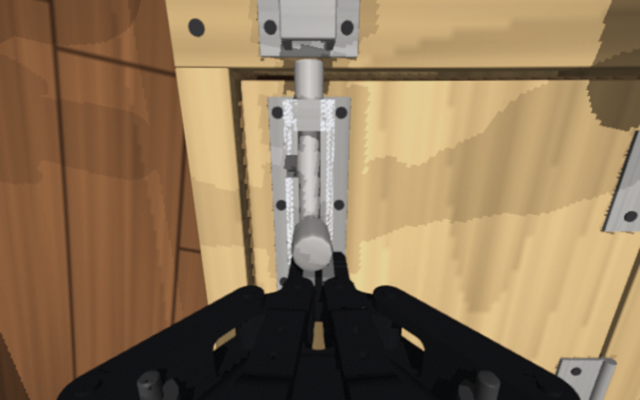

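Request:
jog_arm(series=[0.1,-0.05,0.05,0,0,0,0.2,-0.1,0.1,0,0,0,0.3,-0.15,0.1,0,0,0,0.4,-0.2,0.1,0,0,0,0.5,-0.25,0.1,0,0,0,0.6,-0.25,0.1,0,0,0,0.6,-0.25,0.1,0,0,0])

```text
time_s: 13.55
tcp_pos: [0.4924, -0.0235, 0.2471]
tool_rot: [0.009, 0.631, 0.776, 0.002]
ft_force: [4.5, -12.6, 12.4]
gripper_width: -0.0002
```

Run:
```python
from h import *
s=get_state();print(s["time_s"],s["ft_force"],s["moment"],Lc(s["tcp_pos"]))
im=camera("wrist");cv2.imwrite("pics/w9.png",im[:,:,::-1])
```

```text
13.55 [  4.5267 -12.6289  12.4256] [-1.8743 -0.6816 -0.0452] [-87.6798   2.4731 247.0999]
```

View pics/w9.png

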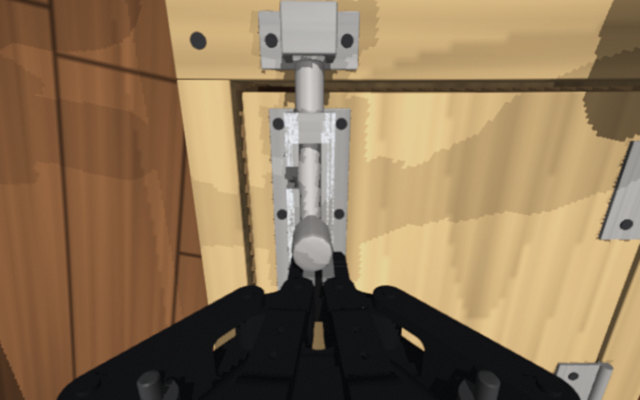

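Request:
jog_arm(series=[0.1,0,0.03,0,0,0,0.2,0,0.05,0,0,0,0.3,0,0.05,0,0,0,0.4,0,0.05,0,0,0,0.5,0,0.05,0,0,0,0.6,0,0.05,0,0,0,0.7,0,0.05,0,0,0,0.8,0,0.05,0,0,0])

```text
time_s: 14.4
tcp_pos: [0.4909, -0.0161, 0.2471]
tool_rot: [0.01, 0.631, 0.776, 0.001]
ft_force: [3.0, -15.0, 15.0]
gripper_width: 0.0001
```

Request:
jog_arm(series=[0.1,0,0,0,0,0,0.2,0,0,0,0,0,0.3,0,0,0,0,0,0.4,0,0,0,0,0,0.5,0,0,0,0,0,0.6,0,0,0,0,0,0.7,0,0,0,0,0,0.8,0,0,0,0,0])

```text
time_s: 15.2
tcp_pos: [0.4893, -0.0082, 0.247]
tool_rot: [0.01, 0.631, 0.776, 0.001]
ft_force: [3.4, -14.9, 14.3]
gripper_width: 0.0003
```

Run:
```python
from h import *
s=get_state();print(s["time_s"],s["ft_force"],s["moment"],Lc(s["tcp_pos"]))
im=camera("wrist");cv2.imwrite("pics/w10.png",im[:,:,::-1])
```

```text
15.2 [  3.3784 -14.8645  14.3334] [-2.5251 -0.5583 -0.069 ] [-87.6499  18.1189 247.0493]
```

View pics/w10.png

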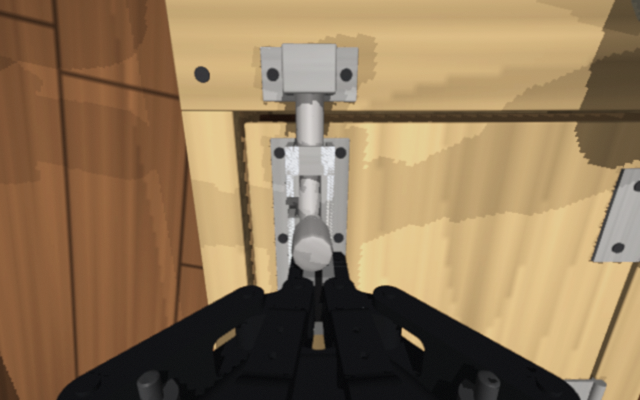

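Request:
jog_arm(series=[0.1,0,0,0,0,0,0.2,0,0,0,0,0,0.3,0,0,0,0,0,0.4,0,0,0,0,0,0.5,0,0,0,0,0,0.6,0,0,0,0,0])

```text
time_s: 15.85
tcp_pos: [0.4881, -0.0022, 0.2471]
tool_rot: [0.01, 0.631, 0.776, 0.001]
ft_force: [3.0, -14.0, 15.2]
gripper_width: 0.0
```

Request:
jog_arm(series=[0.1,0,0,0,0,0,0.2,0,0,0,0,0,0.2,0,0,0,0,0])

```text
time_s: 16.15
tcp_pos: [0.4877, -0.0001, 0.247]
tool_rot: [0.009, 0.631, 0.776, 0.002]
ft_force: [1.9, -13.0, 14.6]
gripper_width: -0.0002
```

Request:
jog_arm(series=[0.1,0,0,0,0,0,0.2,0,0,0,0,0,0.2,0,0,0,0,0])

```text
time_s: 16.45
tcp_pos: [0.4874, 0.0012, 0.2471]
tool_rot: [0.01, 0.631, 0.776, 0.001]
ft_force: [2.8, -16.0, 15.2]
gripper_width: 0.0001
```

Request:
jog_arm(series=[0.1,0,0,0,0,0,0.15,0,0,0,0,0,0.15,0,0,0,0,0])

```text
time_s: 16.75
tcp_pos: [0.4873, 0.0016, 0.2471]
tool_rot: [0.011, 0.631, 0.776, 0.0]
ft_force: [4.0, -19.6, 16.0]
gripper_width: -0.0002
```

Run:
```python
from h import *
s=get_state();print(s["time_s"],s["ft_force"],s["moment"],Lc(s["tcp_pos"]))
im=camera("wrist");cv2.imwrite("pics/w11.png",im[:,:,::-1])
```

```text
16.75 [  3.988  -19.5871  16.043 ] [-2.9556 -0.5615 -0.0407] [-87.6352  28.064  247.0876]
```

View pics/w11.png

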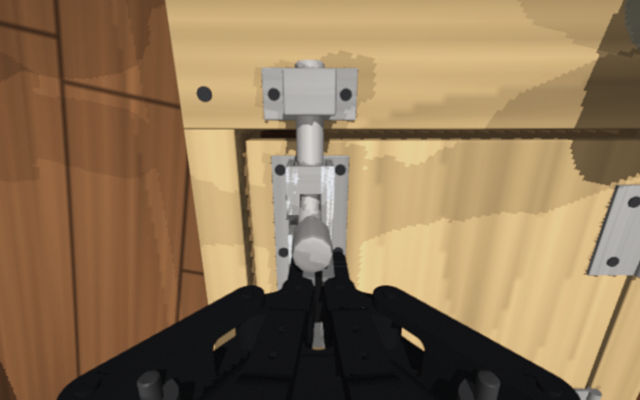

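Request:
jog_arm(series=[-0.2,0,0,0,0,0,-0.4,0,-0.1,0,0,0,-0.5,0,-0.3,0,0,0,-0.6,0,-0.5,0,0,0,-0.7,0,-1,0,0,0,-0.7,0,-2,0,0,0,-0.7,0,-4,0,0,0,-0.7,0,-6,0,0,0,-0.7,0,-6,0,0,0,-0.7,0,-6,0,0,0])

```text
time_s: 17.8
tcp_pos: [0.4819, 0.0011, 0.3012]
tool_rot: [-0.001, 0.632, 0.775, 0.0]
ft_force: [0.0, -0.3, 0.0]
gripper_width: -0.0001
```

Run:
```python
from h import *
s=get_state();print(s["time_s"],s["ft_force"],s["moment"],Lc(s["tcp_pos"]),np.abs(s["qvel"]).max())
np.save("wc12.npy",calibration("wrist"),allow_pickle=True)
im=camera("wrist");cv2.imwrite("pics/w12.png",im[:,:,::-1])
print(delta(W(-58,45,305)))
```

```text
17.8 [ 0.0074 -0.2608  0.0161] [0.0104 0.0147 0.0099] [-93.0739  28.6691 301.1893] 0.02047265263704318
(array([ 1.6243,  3.5464, -0.4472]), array([-0.0981, -0.1265,  0.0089]))
```

View pics/w12.png

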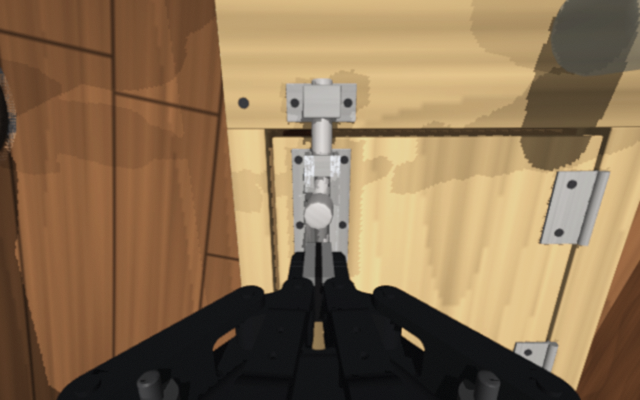

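Run:
```python
from h import *
c=np.load("wc12.npy",allow_pickle=True).item()
print(Lc(onz("wrist",(318,215),.209,c)))
```

```text
[-92.9589  46.2712 209.    ]
```

Request:
jog_arm(series=[0.8,1.5,0,0,0,0,1.7,3.1,0,0,0,0,1.7,3.1,0,0,0,0,1.7,3.1,0,0,0,0,1.7,3.1,1.5,0,0,0,1.7,3.1,3,0,0,0,1.7,3.1,4,0,0,0,1.7,3.1,4.9,0,0,0,1.7,3.1,4.9,0,0,0,1.7,3.1,4.9,0,0,0])

```text
time_s: 18.85
tcp_pos: [0.5092, 0.0236, 0.2528]
tool_rot: [-0.0, 0.632, 0.775, 0.0]
ft_force: [0.2, -0.5, 0.3]
gripper_width: -0.0001
```

Run:
```python
from h import *
s=get_state();print(s["time_s"],s["ft_force"],s["moment"],Lc(s["tcp_pos"]),np.abs(s["qvel"]).max())
im=camera("wrist");cv2.imwrite("pics/w13.png",im[:,:,::-1])
```

```text
18.85 [ 0.1678 -0.4512  0.339 ] [ 0.0012 -0.0433 -0.0259] [-61.7226  45.2818 252.8285] 0.015201743280398082
```

View pics/w13.png

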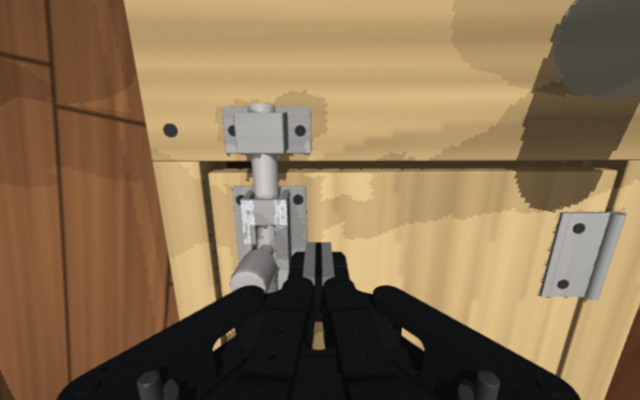

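Request:
jog_arm(series=[0,-0.2,0,0,0,0,0,-0.4,0,0,0,0,0,-0.6,0,0,0,0,0,-0.8,0,0,0,0,0,-1,0,0,0,0,0,-1.2,0,0,0,0,0,-1.4,0,0,0,0,0,-1.6,0,0,0,0,0,-1.8,0,0,0,0,0,-2,0,0,0,0])

```text
time_s: 19.9
tcp_pos: [0.4895, 0.0196, 0.2529]
tool_rot: [-0.0, 0.632, 0.775, 0.0]
ft_force: [1.2, 0.6, 2.0]
gripper_width: -0.0002
```

Request:
jog_arm(series=[0,-0.2,0,0,0,0,0,-0.4,0,0,0,0,0,-0.6,0,0,0,0,0,-0.6,0,0,0,0])

```text
time_s: 20.3
tcp_pos: [0.4831, 0.0185, 0.2523]
tool_rot: [-0.001, 0.632, 0.775, 0.0]
ft_force: [0.9, 1.0, 0.4]
gripper_width: -0.0001
```

Run:
```python
from h import *
s=get_state();print(s["time_s"],s["ft_force"],s["moment"],Lc(s["tcp_pos"]),np.abs(s["qvel"]).max())
im=camera("wrist");cv2.imwrite("pics/w14.png",im[:,:,::-1])
```

```text
20.3 [0.8542 1.0131 0.4484] [-0.0159 -0.1048  0.0474] [-88.3814  45.475  252.3151] 0.006364685292612863
```

View pics/w14.png

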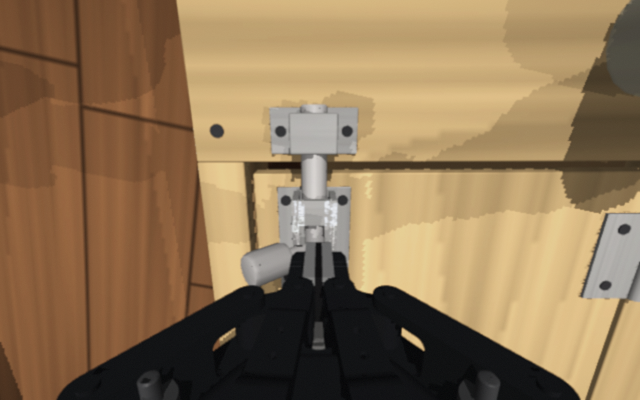

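Knob is swinging into the notch. I'll continue until I feel the stop.

Request:
jog_arm(series=[0,-0.1,0,0,0,0,0,-0.2,0,0,0,0,0,-0.3,0,0,0,0,0,-0.3,0,0,0,0])

```text
time_s: 20.75
tcp_pos: [0.4807, 0.0179, 0.2528]
tool_rot: [-0.0, 0.632, 0.775, 0.0]
ft_force: [0.6, -0.0, 0.3]
gripper_width: 0.0001
```

Request:
jog_arm(series=[0,-0.1,0,0,0,0,0,-0.2,0,0,0,0,0,-0.2,0,0,0,0])

```text
time_s: 21.05
tcp_pos: [0.4787, 0.0175, 0.2528]
tool_rot: [-0.001, 0.632, 0.775, 0.0]
ft_force: [0.2, 0.1, 0.1]
gripper_width: 0.0
```

Request:
jog_arm(series=[0,-0.1,0,0,0,0,0,-0.2,0,0,0,0,0,-0.3,0,0,0,0,0,-0.3,0,0,0,0])

```text
time_s: 21.45
tcp_pos: [0.4759, 0.0169, 0.2529]
tool_rot: [-0.0, 0.632, 0.775, 0.001]
ft_force: [1.6, 0.1, 0.7]
gripper_width: 0.0002
```

Run:
```python
from h import *
s=get_state();print(s["time_s"],s["ft_force"],s["moment"],Lc(s["tcp_pos"]),np.abs(s["qvel"]).max())
im=camera("wrist");cv2.imwrite("pics/w15.png",im[:,:,::-1])
```

```text
21.45 [1.5758 0.1182 0.6621] [ 0.0533 -0.1741 -0.0255] [-95.746   45.3524 252.8536] 0.002708680140845217
```

View pics/w15.png

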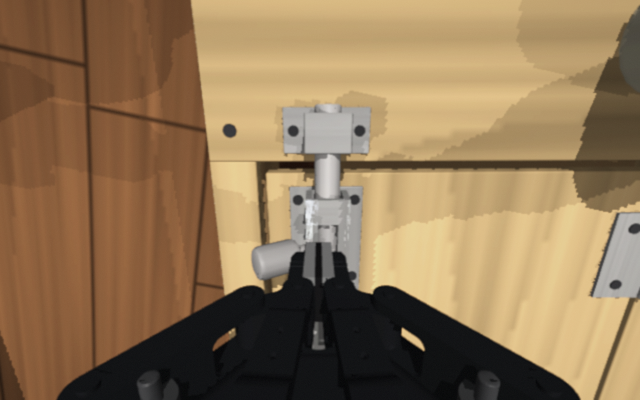

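Request:
jog_arm(series=[0,-0.1,0,0,0,0,0,-0.2,0,0,0,0,0,-0.2,0,0,0,0])

```text
time_s: 21.8
tcp_pos: [0.4746, 0.0165, 0.2533]
tool_rot: [0.0, 0.632, 0.775, 0.001]
ft_force: [2.6, 0.8, 1.5]
gripper_width: 0.0001
```

Request:
jog_arm(series=[0,-0.1,0,0,0,0,0,-0.2,0,0,0,0,0,-0.2,0,0,0,0])

```text
time_s: 22.1
tcp_pos: [0.4737, 0.0163, 0.2535]
tool_rot: [0.001, 0.632, 0.775, 0.002]
ft_force: [5.6, 1.6, -0.5]
gripper_width: -0.0
```

Run:
```python
from h import *
s=get_state();print(s["time_s"],s["ft_force"],s["moment"],Lc(s["tcp_pos"]),np.abs(s["qvel"]).max())
im=camera("wrist");cv2.imwrite("pics/w16.png",im[:,:,::-1])
```

```text
22.1 [ 5.6474  1.6134 -0.4611] [ 0.3076 -1.0465 -0.0526] [-98.0397  45.2299 253.4894] 0.0025645628355322383
```

View pics/w16.png

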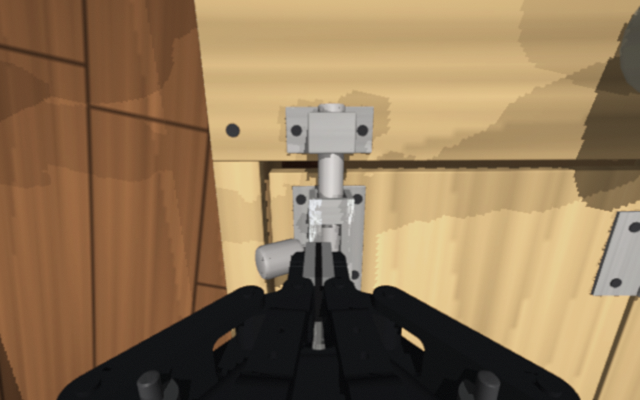

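Request:
jog_arm(series=[0,0.4,0,0,0,0,0,1,0,0,0,0,0,1,-2,0,0,0,0,1,-5,0,0,0,-2.5,1,-8,0,0,0,-5,1,-8,0,0,0,-5,1,-8,0,0,0,-5,1,-8,0,0,0])

```text
time_s: 22.95
tcp_pos: [0.4909, -0.0311, 0.3316]
tool_rot: [-0.002, 0.633, 0.775, -0.0]
ft_force: [0.1, 0.2, 0.1]
gripper_width: -0.0
```

Run:
```python
from h import *
s=get_state();print(s["time_s"],s["ft_force"],s["moment"],Lc(s["tcp_pos"]),np.abs(s["qvel"]).max())
c=calibration("wrist");im=camera("wrist");cv2.imwrite("pics/w17.png",im[:,:,::-1])
def k(t,b,d,zp=1.5): return W(-92-d*np.sin(t),-7+b,150+zp+1.5+13+d*np.cos(t))
for t in (.8,.95,1.05): print(t,proj("wrist",[k(t,52,0),k(t,52,20),k(t,52,44)],c).round(1).tolist())
cv2.imwrite("pics/w17z.png",cv2.resize(im[80:280,220:420,::-1],None,fx=3,fy=3,interpolation=cv2.INTER_CUBIC))
```

```text
22.95 [0.0959 0.1876 0.0813] [0.0466 0.0165 0.009 ] [-90.6998  -4.6195 331.6018] 0.018165829482744953
0.8 [[316.8, 146.9], [297.8, 149.0], [271.7, 151.8]]
0.95 [[316.8, 146.9], [295.5, 148.6], [267.0, 150.9]]
1.05 [[316.8, 146.9], [294.3, 148.4], [264.6, 150.3]]
```

View pics/w17z.png

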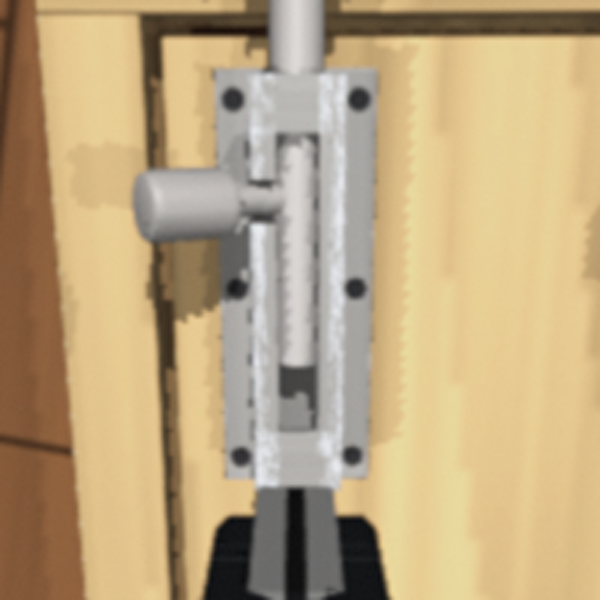

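Request:
jog_arm(series=[2.5,-2,0,0,0,0,5,-3.7,0,0,0,0,5,-3.7,0,0,0,0,5,-3.7,2,0,0,0,5,-3.7,4,0,0,0,5,-3.7,5.2,0,0,0,5,-3.7,5.4,0,0,0,5,-3.7,5.6,0,0,0,5,-3.7,5.8,0,0,0,5,-3.7,5.8,0,0,0])

```text
time_s: 24.0
tcp_pos: [0.4459, 0.0106, 0.2752]
tool_rot: [-0.0, 0.632, 0.775, 0.001]
ft_force: [0.5, 0.1, -0.6]
gripper_width: 0.0002
```

Request:
jog_arm(series=[0,0,0.1,0,0,0,0,0,0.2,0,0,0,0,0,0.2,0,0,0])

```text
time_s: 24.3
tcp_pos: [0.4455, 0.0106, 0.2729]
tool_rot: [-0.0, 0.632, 0.775, 0.001]
ft_force: [0.4, 0.7, -0.3]
gripper_width: 0.0001
```

Request:
jog_arm(series=[0,0,0.1,0,0,0,0,0,0.2,0,0,0,0,0,0.2,0,0,0])

```text
time_s: 24.6
tcp_pos: [0.4454, 0.0106, 0.2706]
tool_rot: [-0.001, 0.632, 0.775, 0.0]
ft_force: [0.8, 1.3, -0.2]
gripper_width: -0.0002
```

Request:
jog_arm(series=[0,0,0.1,0,0,0,0,0,0.2,0,0,0,0,0,0.2,0,0,0])

```text
time_s: 24.9
tcp_pos: [0.4457, 0.0106, 0.269]
tool_rot: [-0.0, 0.632, 0.775, 0.001]
ft_force: [-0.9, 0.0, 1.8]
gripper_width: -0.0001
```

Request:
jog_arm(series=[0,0,0.1,0,0,0,0,0,0.15,0,0,0,0,0,0.15,0,0,0])

```text
time_s: 25.2
tcp_pos: [0.4458, 0.0106, 0.2683]
tool_rot: [-0.0, 0.632, 0.775, 0.001]
ft_force: [-1.7, -0.9, 6.2]
gripper_width: 0.0
```

Contact came at 268.4 mm with 6 N, which is where I predicted the knob's stop. I'll retreat and take a last look.

Request:
jog_arm(series=[0,0,-0.5,0,0,0,0,0,-3,0,0,0,0,0,-7,0,0,0,-4,2,-9,0,0,0,-7,4,-9,0,0,0,-7,4,-9,0,0,0,-7,4,-9,0,0,0,-7,4,-9,0,0,0])

```text
time_s: 26.0
tcp_pos: [0.4978, -0.0494, 0.3561]
tool_rot: [-0.002, 0.632, 0.775, 0.0]
ft_force: [0.5, 0.7, -0.0]
gripper_width: 0.0002
```

Run:
```python
from h import *
s=get_state();print(s["time_s"],s["ft_force"],Lc(s["tcp_pos"]),np.abs(s["qvel"]).max())
c=calibration("wrist");im=camera("wrist");cv2.imwrite("pics/w18.png",im[:,:,::-1])
im2=camera("side");cv2.imwrite("pics/s18.png",im2[:,:,::-1])
def k(t,b,d,zp=1.5): return W(-92-d*np.sin(t),-7+b,150+zp+1.5+13+d*np.cos(t))
for t in (.8,.95,1.05): print(t,proj("wrist",[k(t,52,0),k(t,52,44)],c).round(1).tolist())
cv2.imwrite("pics/w18z.png",np.hstack([cv2.resize(im[20:220,220:420,::-1],None,fx=2,fy=2,interpolation=cv2.INTER_CUBIC),cv2.resize(im2[120:280,260:420,::-1],(400,400),interpolation=cv2.INTER_CUBIC)]))
```

```text
26.0 [ 0.4814  0.6999 -0.0247] [-87.6584 -23.978  356.1424] 0.009201764742034508
0.8 [[313.3, 120.9], [271.4, 122.0]]
0.95 [[313.3, 120.9], [267.0, 121.8]]
1.05 [[313.3, 120.9], [264.8, 121.7]]
```

View pics/w18z.png

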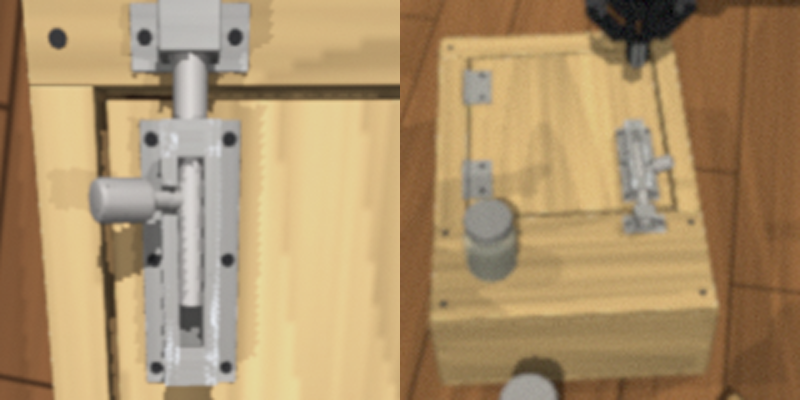

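The pictures show the hatch flush, the rod through the keeper and the stem in the notch. Nothing is touching the arm, so I'm handing in.

```bash
python3 -c "
from station import *
print(sign_off())"
```

```text
the job is handed in; nothing more can be done
None
```

The hatch is shut and bolted, with the knob turned down into its notch. I handed the job in at about 26 s, with the arm clear and reading about 0 N.

- **Hatch:** I eased it down with the closed fingertips on the bolt's cover, at 15 mm/s at first and slower over the seal. It landed on its stops about 1 mm proud, where the force rose stiffly from 10 to 18 N.
- **Bolt:** Still pressing down, mostly at 12–16 N, I pushed the knob along until the force rose to about 20 N with almost no more movement. The downward force fell briefly to 7.5 N early in the slide, before the tip reached the keeper, so I pressed harder. In the last picture before I let go, the rod's tip stood just past the keeper's tunnel.
- **Knob:** I turned it down until I felt its stop, at about 5.6 N. A light press of about 6 N on the head met solid contact at 268.3 mm, against the 268.4 mm I had predicted for fully down.
- **Last pictures:** The hatch stays down, the stem sits in the notch, and the jar looks undisturbed. I did not check the other things around the chest one by one, but the arm did not go near them after its first move.

**Less certain checks:** The picture taken before that last press put the knob's angle at only about 0.95–1.05, so full lock rests on the press. The scene and side cameras disagreed by about 10 mm on the chest's position, so I relied on the wrist camera.

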